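# Key a belt pulley onto its shaft

## Robot

A 6-joint arm with a two-finger parallel gripper is mounted at the origin on a cart in front of the work surface, level with it; the furniture and walls round the work are solid. World frame = base frame: x ahead of the robot, y to its left, z up, the work surface at z = 0. Lengths are in mm, angles in rad, forces in N, time in s.
With the tool pointing down it reaches from about 325 to 875 mm from the base axis. Payload 4.4 kg.
Tool frame: the origin (TCP) lies at the very end of the fingers, on their centre line; the grasp point (between the pads) lies 19 mm behind it; z points along the fingers, y is the line along which they close (so a half turn about z gives the same grasp; the last joint's range is limited). The gripper opens to 85 mm and grips with 20 to 120 N. Pads are 22 mm wide; open, the fingers measure 114 mm over their backs; the gripper's body (76 mm by 85 mm) begins 54 mm behind the grasp point. The pads swing forward as they close: fully open they stand 13 mm farther back than shut.
Start: joints at [1.143, 0.207, 1.542, -0, 1.393, -0.15], TCP at [157.698, 552.954, 231.282] pointing down, gripper open.
Joint ranges: [-2.73, 2.73], [-0.86, 2.22], [0.23, 2.46], [-1.11, 4.25], [0.08, 2.63], [-2.82, 2.82]. Speed limits (rad/s): [2.79, 2.79, 3.14, 3.14, 3.14, 3.14].

## Interface

Orientations are given as a rotation vector (axis times angle).
In Python, from station import arm gives the robot as it stands.
- The arm moves only by the tool jog_arm, never from a script. Its argument "steps" is a list of rows, each a list of 7 numbers: the shift along the world's x, y, z in cm, then the turn, a rotation vector about the world's x, y, z in rad, then the finger opening in cm, from 0 to 8.54. A call has 1 to 8 rows; each row is the pose to reach, as a shift and turn from the pose commanded when the call began; what a row does not reach only later rows make up. A row lasts 1/12 s, in which the tool goes at most 41.7 mm and 7.16 degrees, less where a joint would pass 70% of its speed; a pose out of reach is approached as far as the arm can. A call with a gripper value outside its range is refused whole. The fingers move at their own pace and stop on an object; the grip force is fixed at half the most. Time passes only in rows, so rows that repeat a pose let the fingers close. It gives the time, the measured TCP pose, the force, the opening and the grip force at its end, in the units of the state.
- arm.sense(): the state, without advancing time (a new reading comes with each control period).
- arm.read_camera(name): name is "scene" or "top"; returns a dict with "image" (400x640x3 uint8, red, green, blue), "fx", "fy", "cx", "cy" (pixels), "k1" (the pictures are not rectified: a ray, as slopes to the right and down, at radius r is drawn at 1 + k1 r^2 times it, then the intrinsics apply), "R" (3x3) and "t" (3): a world point X has camera coordinates R X + t. Camera axes: x right, y down, z forward; pixel columns grow to the right and rows downward; lengths in mm; the calibration is good to about 2 mm. A picture is of the moment at which its call begins. There is no depth.
- arm.close_job(): hands the job in; it is judged then, once.
The state is a dict: "t": time; "joints": joint angles; "dq": joint speeds; "joint_torque": joint torques, N m; "tool_pos": TCP position; "ee_rot": TCP orientation; "contact_force": force on the tool from outside, world axes, zero at the start; "wrist_torque": the same for the moment, N m; "opening": finger opening in mm; "finger_force": force on a finger pad.
Only numpy, scipy, OpenCV 4.12 (cv2) and the standard library are available. Lean on these libraries where they do the work, as an engineer would, in place of code of your own. Each camera call takes 0.05 s, during which the arm holds its last target. There are 200 camera calls.

## Task

Fit the belt pulley to the upright shaft with its key. First take the taller of the two flat keys out of the wooden rack and let it down into the slot in the side of the shaft until it stands on the bottom; then pick up the pulley whose bore has a keyway, turn it so that the keyway fits over the key, lower it until it sits on the collar, and let go. Do not drop the pulley on from above, and leave the short key and the pulley without a keyway where they are.

Things in the scene. Friction and masses are not known exactly. Their poses are not given: they have to be found in the camera images.
- shaft_stand: Fixed stand. Origin on the shaft's axis at table height, z up, x from the axis to the slot's open side. Grey base plate 130x130x10 mm; light metal collar, diameter 96 mm, whose top (the pulley's seat) is 35 mm above the table; steel shaft, diameter 34 mm, tapered at the top, 60 mm above the table. Seated, the pulley's bore axis is the shaft's and its keyway points along x.
- slot (a point): Centre of the slot's bottom, 10 mm above the table; axes as the stand's. The slot is 18 mm wide (y), open at the top; it is 27 mm long (x) in the collar, where it is a closed pocket, and open on the +x side in the shaft. Its mouths flare by 3 to 5 mm. The key stands on this point, 22 mm side along x, either way round, its top then 100 mm above the table.
- key_center (a point): Centre of the taller key: plain flat steel bar 22 (x) by 12 (y) by 90 mm (z), 0.12 kg, upright and loose in a socket of the wooden rack (60x120x30 mm), top 98 mm above the table. A 60 mm tall key stands in the other socket, 60 mm away. Grip across the 12 mm about 20 mm below the top, since fingers must stay above the shaft's top (60 mm above the table).
- pulley_center (a point): Centre of the keyed aluminium pulley: on the bore axis, half-way up its 54 mm; x towards the keyway. Lies flat on the table. Lower 12 mm: grooved disc, diameter 110. Above: boss, diameter 92, two flats 56 apart (y = +-28) to grip. Bore 42; keyway 26 wide, reaching 38 from the axis. 0.3 to 0.55 kg. One without keyway lies near.
Things that resemble listed ones, but are neither listed nor needed, are in the scene too. Leave any green look-alike of the part that bears pulley_center alone.

How it is judged:
By the outcome, as a careful person would: the job done as asked, in the order asked, and still so for the second after the job is handed in, with the robot touching nothing.
It also fails if it takes over 58 s, if anything falls off the work surface, if the arm or the gripper's body presses on something with over 40 N, if the wrist force passes 120 N, or if a joint passes its speed limit or range.

## Working session

There is one attempt and no reset: what is moved stays moved. The work goes in short steps, Python scripts to look and compute and a tool call to move; the robot and the scene stay as the last step left them, time stands still between calls to the robot, and variables do not carry over. Pictures are saved under pics/ and viewed, at most 10 in all, crops included, and the job is handed in when it is done.

Besides the shell and the picture viewer there is one more tool, called after ">>>" by a JSON object that holds its "op" and its "data". jog_arm: Moves the arm, as the interface text tells. Its arguments: {"type":"object","properties":{"steps":{"type":"array","items":{"type":"array","items":{"type":"number"}}}},"required":["steps"]}

```bash
mkdir -p pics
cat > h.py <<'E'
import numpy as np, cv2
from station import arm
def cam(n):
    c=arm.read_camera(n); c['K']=np.array([[c['fx'],0,c['cx']],[0,c['fy'],c['cy']],[0,0,1.]]);c['n']=n
    c['R']=np.array(c['R']);c['t']=np.array(c['t']);return c
def slopes(c,uv):
    d=(np.array(uv,float).reshape(-1,2)-[c['cx'],c['cy']])/[c['fx'],c['fy']]; s=d.copy()
    for _ in range(30): s=d/(1+c['k1']*(s**2).sum(1,keepdims=True))
    return s
def onz(c,uv,z):
    s=slopes(c,uv); r=np.c_[s,np.ones(len(s))]@c['R']; o=-c['R'].T@c['t']
    return o+r*((z-o[2])/r[:,2])[:,None]
def proj(c,X):
    p=np.array(X,float).reshape(-1,3)@c['R'].T+c['t']; s=p[:,:2]/p[:,2:]
    s=s*(1+c['k1']*(s**2).sum(1,keepdims=True)); return s*[c['fx'],c['fy']]+[c['cx'],c['cy']]
def save(c,f): cv2.imwrite('pics/'+f,c['image'][:,:,::-1]);
E
python3 - <<'E'
from h import *
for n in('scene','top'):
    c=cam(n);save(c,n+'1.png');print(n,c['fx'],c['k1'],-c['R'].T@c['t'],c['R'][2])
s=arm.sense();print(s['t'],s['tool_pos'],s['ee_rot'])
E
```

```text
scene 412.07038878428165 0.005942339016872338 [  55.54323679 -701.60562705  775.10299469] [ 0.3951477   0.6902413  -0.60615612]
top 401.15314399603903 -0.08948123651799483 [ 366.93513544  125.00693722 1122.42725061] [ 0.1701212  -0.00539141 -0.9854084 ]
0.1 [157.40148117 552.29072262 230.18848099] [-0.43493829 -3.11069017  0.00323067]
```

View pics/scene1.png

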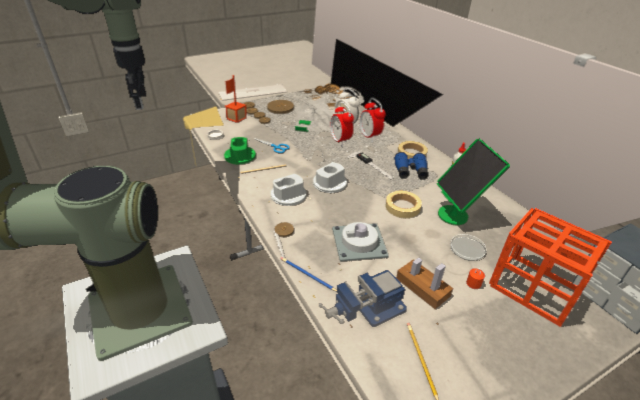

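View pics/top1.png

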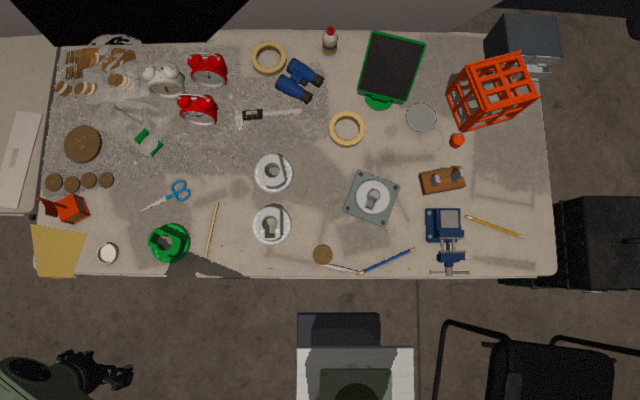

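The scene shows two pale pulleys, top pixels (273,173) and (271,224), plus a green look-alike at (168,243). The stand is at (373,197) and the rack at (442,180). The vise, at about (445,230), sits close to the rack. Next I'll make an enlarged crop.

Run:
```python
from h import *
c=cam('top');s=cam('scene')
def crop(c,x,y,w,h,W,H): return cv2.resize(c['image'][y:y+h,x:x+w,::-1],(W,H),interpolation=cv2.INTER_CUBIC)
a=crop(c,240,145,65,105,248,400); b=crop(c,335,160,140,75,552,300)
top=np.zeros((600,800,3),np.uint8)
top[:400,:248]=a; top[:296,248:]=b[:296]
top[300:600,250:800]=crop(s,265,150,200,160,550,300)
cv2.imwrite('pics/crop1.png',top)
for n,uv in dict(p1=(273,173),p2=(271,224),stand=(373,197),rack=(442,180)).items(): print(n,onz(c,uv,40 if n!='p'else 0))
```

```text
p1 [[622.48836497 227.73213116  40.        ]]
p2 [[480.74473573 229.88189656  40.        ]]
stand [[557.15381877 -48.31387372  40.        ]]
rack [[ 606.8735539  -243.45979575   40.        ]]
```

View pics/crop1.png

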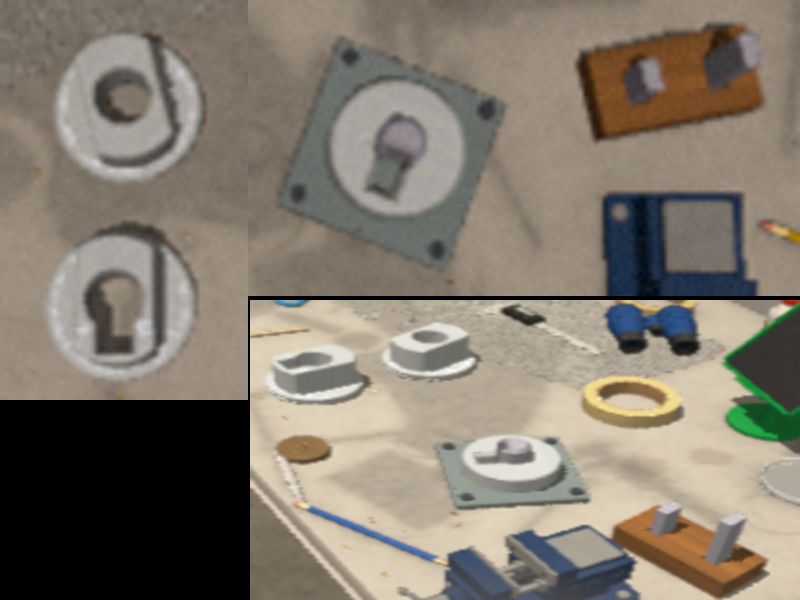

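Candidates for the pulley in the top image: (273,173) has a plain round bore, (271,224) has a keyway pointing down the image, and (168,243) is green. The one meant is (271,224). The tall key is the right one in the rack, further from the stand. The slot opens down and slightly left in the image. Next I'll measure with masks.

```bash
cat > m1.py <<'E'
from h import *
c=cam('top');s=cam('scene')
def blob(c,lo,hi,box,k=3):
    x,y,w,h=box; im=cv2.resize(c['image'][y:y+h,x:x+w],None,fx=4,fy=4,interpolation=cv2.INTER_CUBIC)
    m=cv2.inRange(cv2.cvtColor(im,cv2.COLOR_RGB2HSV),lo,hi); m=cv2.morphologyEx(m,cv2.MORPH_OPEN,np.ones((k,k)))
    q=max(cv2.findContours(m,cv2.RETR_EXTERNAL,cv2.CHAIN_APPROX_NONE)[0],key=cv2.contourArea)
    return (q.reshape(-1,2)+.5)/4-.5+[x,y], m, im
def rect(P): 
    r=cv2.minAreaRect(P[:,:2].astype(np.float32)); return np.round(r[0],1),np.round(r[1],1),round(r[2],1)
E
python3 - <<'E'
from m1 import *
hsv=cv2.cvtColor(c['image'],cv2.COLOR_RGB2HSV); hs=cv2.cvtColor(s['image'],cv2.COLOR_RGB2HSV)
for p in [(350,195),(360,215),(365,190),(385,200),(373,192),(345,180),(335,200),(430,185),(458,172),(272,205),(253,225),(288,230),(264,222),(450,175)]: print(p,hsv[p[1],p[0]])
print('scene')
for p in [(434,283),(440,270),(415,266),(350,240),(435,275)]:print(p,hs[p[1],p[0]])
E
```

```text
(350, 195) [ 53   9 108]
(360, 215) [ 55  14 112]
(365, 190) [ 18  18 167]
(385, 200) [ 15  12 165]
(373, 192) [160  16 148]
(345, 180) [ 14  46 128]
(335, 200) [ 18  50 117]
(430, 185) [ 13 176 116]
(458, 172) [150   9  60]
(272, 205) [30 23 67]
(253, 225) [ 10   8 183]
(288, 230) [ 17  10 181]
(264, 222) [13 36 64]
(450, 175) [ 10 113  86]
scene
(434, 283) [174  10 127]
(440, 270) [165  12 127]
(415, 266) [170  12 123]
(350, 240) [ 24  11 229]
(435, 275) [168  10 128]
```

Run:
```python
from m1 import *
q,m0,i0=blob(c,(0,0,60),(179,28,150),(338,163,70,70)); 
q2,_,_=blob(c,(0,0,60),(179,30,255),(338,163,70,70)); print('plate',rect(onz(c,q2,10)))
q,m1,_=blob(c,(0,0,152),(35,30,255),(338,163,70,70)); e=cv2.fitEllipse(cv2.convexHull(q.astype(np.float32))); print('collar px',e); P=onz(c,cv2.convexHull(q.astype(np.float32)).reshape(-1,2),35); print('collar',cv2.minEnclosingCircle(P[:,:2].astype(np.float32)))
q,_,_=blob(c,(125,4,110),(179,40,230),(355,175,36,40)); print('shaft top z60',rect(onz(c,q,60)),onz(c,q,60).mean(0))
q,m2,_=blob(c,(5,70,40),(20,255,255),(410,155,65,45)); print('rack z30',rect(onz(c,q,30)))
q,m3,_=blob(c,(0,0,150),(40,30,255),(245,198,52,52)); h=cv2.convexHull(q.astype(np.float32)).reshape(-1,2); P=onz(c,h,6);print('pulley disc',cv2.minEnclosingCircle(P[:,:2].astype(np.float32)),rect(P))
q,m4,i4=blob(s,(140,0,90),(179,40,255),(400,250,55,55));print('key scene blob',q.min(0),q.max(0))
q,m5,i5=blob(c,(120,0,40),(179,50,255),(446,160,25,30));print('key top blob',q.min(0),q.max(0))
can=np.zeros((600,800,3),np.uint8)
def put(im,x,y,w,h):can[y:y+h,x:x+w]=cv2.resize(im if im.ndim==3 else cv2.cvtColor(im,cv2.COLOR_GRAY2BGR),(w,h),interpolation=cv2.INTER_CUBIC)
def cr(c,x,y,w,h):return c['image'][y:y+h,x:x+w,::-1]
put(cr(c,445,160,30,30),0,0,300,300); put(cr(s,420,250,30,45),300,0,200,300); put(cr(c,355,175,36,40),500,0,270,300)
put(cr(c,245,198,52,52),0,300,300,300); put(cr(s,268,170,42,42),300,300,300,300); put(m3,600,300,100,100);put(m1,700,300,100,100);put(m5,600,400,100,100);put(m4,700,400,100,100);put(m0,600,500,100,100)
cv2.imwrite('pics/c2.png',can)
```

```text
plate (array([559.7, -47.4]), array([130.6, 131.4]), 68.5)
collar px ((372.5426940917969, 196.7227325439453), (32.31671905517578, 33.08506393432617), 120.76000213623047)
collar ((559.2862548828125, -47.887054443359375), 46.09152603149414)
shaft top z60 (array([561.6, -50.3]), array([30.4, 23.1]), 56.0) [560.15085607 -50.09282621  60.        ]
rack z30 (array([ 609.7, -246.4]), array([ 65.9, 131. ]), 11.1)
pulley disc ((482.09765625, 232.9908905029297), 55.60112762451172) (array([480. , 233.9]), array([105.8, 108.5]), 4.7)
key scene blob [431.125 264.125] [444.125 288.875]
key top blob [450.875 168.125] [463.625 181.125]
```

View pics/c2.png

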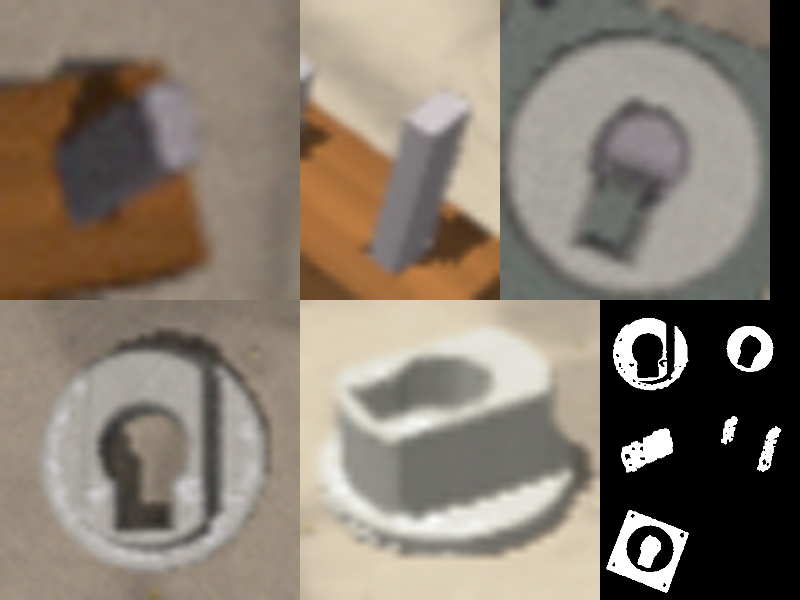

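The crops show the keyed pulley with its keyway towards −x and its flats roughly vertical in the image. The tall key's top face is at about top (462,172) and scene (440.5,266.5). Plate side 131 mm and collar radius 46 mm fit the sizes given. Next come the key top from the two views and the pulley's flat angle.

Run:
```python
from m1 import *
a=[461.8,172.0];b=[440.6,266.4]
Pa=proj;P1=c['K']@np.c_[c['R'],c['t']]
M=lambda k:np.c_[k['R'],k['t']]
X=cv2.triangulatePoints(M(c),M(s),slopes(c,a).T,slopes(s,b).T);print('key tri',(X[:3]/X[3]).ravel())
print('z98',onz(c,a,98),onz(s,b,98))
# key top bright face
for k,box,lo in((c,(446,160,24,30),(110,3,118)),(s,(430,258,20,20),(0,0,165))):
    q,m,_=blob(k,lo,(179,40,255) if k is c else (179,18,255),box,2); print(rect(onz(k,q,98)))
# pulley flat strip
x,y=245,198;im=cv2.resize(c['image'][y:y+52,x:x+52],None,fx=4,fy=4,interpolation=cv2.INTER_CUBIC);g=cv2.cvtColor(im,cv2.COLOR_RGB2GRAY)
pts=[]
for r in range(60,136,4):
    row=g[r,120:160].astype(float); d=np.diff(row); j=np.argmin(d); pts.append(((120+j+1)/4-.5+x,(r+.5)/4-.5+y))
P=onz(c,pts,54); l=cv2.fitLine(P[:,:2].astype(np.float32),cv2.DIST_HUBER,0,.01,.01).ravel();print('flat dir',np.degrees(np.arctan2(l[1],l[0])),l[2:])
# dark bore
q,m,_=blob(c,(0,0,0),(179,255,110),(255,205,25,35)); 
print('rack pixel extremes');q,_,_=blob(c,(5,90,80),(20,255,255),(410,155,65,45));
h=cv2.approxPolyDP(cv2.convexHull(q.astype(np.float32)),1.5,True).reshape(-1,2);print(h,onz(c,h,30)[:,:2])
```

```text
key tri [ 616.12295492 -278.64353386   98.08400502]
z98 [[ 616.41138594 -278.83527347   98.        ]] [[ 615.85955504 -278.54414518   98.        ]]
(array([ 615.4, -279.4]), array([21.4, 10.3]), 9.6)
(array([ 615.1, -279.2]), array([22. , 11.1]), 8.2)
flat dir 2.595514 [490.71725 205.32722]
rack pixel extremes
[[463.625 177.125]
 [464.625 186.125]
 [425.625 193.875]
 [420.875 172.625]
 [452.375 166.875]] [[ 618.11579243 -310.04289476]
 [ 592.11335141 -311.34869191]
 [ 568.92923341 -198.1513646 ]
 [ 629.73349035 -187.21314061]
 [ 647.59085289 -279.03541985]]
```

Key is at (615.5,−279.2) with a top height of 98.1 from triangulation and yaw of about 10.3°. Stand is at (559.7,−47.6), slot direction 158.5°. Pulley is at about (481,233), keyway at 182.6°. Tool y is at 74.1°, so it has to turn +26.2°. Moving.

>>> {"op": "jog_arm", "data": {"steps": [[45.8,-83.2,-6,0,0,0.457,3.2],[45.8,-83.2,-6,0,0,0.457,3.2],[45.8,-83.2,-6,0,0,0.457,3.2],[45.8,-83.2,-6,0,0,0.457,3.2],[45.8,-83.2,-6,0,0,0.457,3.2],[45.8,-83.2,-6,0,0,0.457,3.2],[45.8,-83.2,-6,0,0,0.457,3.2],[45.8,-83.2,-6,0,0,0.457,3.2]]}}

```text
t: 1.17
tool_pos: [316.0, 265.1, 211.0]
ee_rot: [-0.282, 3.128, 0.001]
contact_force: [1.7, 0.1, -0.3]
opening: 32.2
finger_force: 0.0
```

>>> {"op": "jog_arm", "data": {"steps": [[30,-54.5,-2,0,0,0,3.2],[30,-54.5,-2,0,0,0,3.2],[30,-54.5,-2,0,0,0,3.2],[30,-54.5,-2,0,0,0,3.2],[30,-54.5,-2,0,0,0,3.2],[30,-54.5,-2,0,0,0,3.2],[30,-54.5,-2,0,0,0,3.2],[30,-54.5,-2,0,0,0,3.2]]}}

```text
t: 1.83
tool_pos: [476.8, -27.3, 200.3]
ee_rot: [-0.28, 3.128, -0.0]
contact_force: [1.0, 1.1, -0.1]
opening: 32.0
finger_force: 0.0
```

>>> {"op": "jog_arm", "data": {"steps": [[15,-27.2,-3,0,0,0,3.2],[15,-27.2,-3,0,0,0,3.2],[15,-27.2,-3,0,0,0,3.2],[15,-27.2,-3,0,0,0,3.2],[15,-27.2,-3,0,0,0,3.2],[15,-27.2,-3,0,0,0,3.2],[15,-27.2,-3,0,0,0,3.2],[15,-27.2,-3,0,0,0,3.2]]}}

```text
t: 2.5
tool_pos: [627.2, -301.9, 169.1]
ee_rot: [-0.277, 3.129, -0.003]
contact_force: [-0.4, 0.1, 0.4]
opening: 31.9
finger_force: 0.0
```

>>> {"op": "jog_arm", "data": {"steps": [[-1.2,2.2,-3,0,0,0,3.2],[-1.2,2.2,-4,0,0,0,3.2],[-1.2,2.2,-4,0,0,0,3.2],[-1.2,2.2,-4,0,0,0,3.2]]}}

```text
t: 2.83
tool_pos: [613.6, -274.6, 129.1]
ee_rot: [0.282, -3.127, -0.002]
contact_force: [0.9, 0.2, 0.3]
opening: 32.5
finger_force: 0.0
```

Run:
```python
from h import *
s=arm.sense();print(s['tool_pos'],s['ee_rot'],s['joints'])
c=cam('scene');a=c['image'][190:320,380:510,::-1];d=cam('top')['image'][110:240,390:520,::-1]
cv2.imwrite('pics/k1.png',np.hstack([cv2.resize(q,(400,400),interpolation=2) for q in(a,d)]))
```

```text
[ 613.6327945  -274.59169561  129.06723947] [ 2.82055064e-01 -3.12706275e+00 -1.66396187e-03] [-5.49221646e-01  4.98948421e-01  1.37101078e+00 -2.55012453e-04
  1.27373835e+00 -2.29985240e+00]
```

View pics/k1.png

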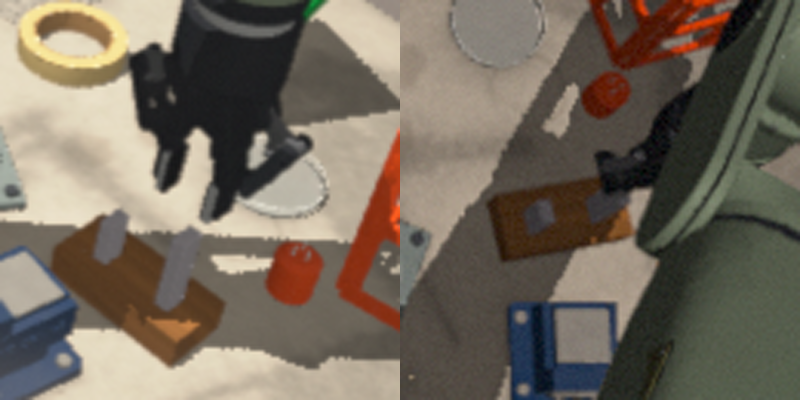

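The fingers are over the tall key; the scene crop shows its top at (185,235), below the right-hand finger gap. I'll correct by (+1.9,−4.6) mm, then descend.

>>> {"op": "jog_arm", "data": {"steps": [[0.2,-0.45,0,0,0,0,3.2],[0.2,-0.45,-2,0,0,0,3.2],[0.2,-0.45,-4,0,0,0,3.2],[0.2,-0.45,-5.5,0,0,0,3.2],[0.2,-0.45,-7,0,0,0,3.2],[0.2,-0.45,-7,0,0,0,3.2]]}}

```text
t: 3.43
tool_pos: [614.7, -278.9, 57.3]
ee_rot: [0.281, -3.125, -0.004]
contact_force: [-0.8, 0.5, -0.5]
opening: 32.0
finger_force: 0.0
```

>>> {"op": "jog_arm", "data": {"steps": [[0,0,0,0,0,0,0.5],[0,0,0,0,0,0,0.5],[0,0,0,0,0,0,0.5],[0,0,0,0,0,0,0.5],[0,0,0,0,0,0,0.5],[0,0,0,0,0,0,0.5]]}}

```text
t: 3.93
tool_pos: [616.8, -280.0, 61.2]
ee_rot: [-0.281, 3.127, -0.002]
contact_force: [0.0, 0.4, 2.5]
opening: 11.5
finger_force: 60.9
```

>>> {"op": "jog_arm", "data": {"steps": [[0,0,1,0,0,0,0.5],[0,0,3,0,0,0,0.5],[0,0,5,0,0,0,0.5],[0,0,7,0,0,0,0.5],[0,0,9,0,0,0,0.5],[0,0,9,0,0,0,0.5],[0,0,9,0,0,0,0.5]]}}

```text
t: 4.52
tool_pos: [617.1, -280.2, 152.1]
ee_rot: [-0.281, 3.126, -0.004]
contact_force: [-0.6, -0.3, -1.4]
opening: 11.3
finger_force: 60.6
```

Run:
```python
from h import *
c=cam('top');s=cam('scene')
for i in range(3):
    st=arm.sense();print(st['t'],st['tool_pos'],st['ee_rot'],st['contact_force'],st['opening']);cam('top')
th=np.radians(158.5);ex=np.array([np.cos(th),np.sin(th)]);ey=np.array([-ex[1],ex[0]])
def L(uv,z,k=c):
    d=onz(k,uv,z)[:,:2]-[559.7,-47.6];return np.round(np.c_[d@ex,d@ey],1).tolist()
cr=lambda x,y:((x-500)/7.5-.43+355,y/7.5-.43+175)
print('end corners z35',L([cr(572,240),cr(635,262)],35)); print('inner edge z60',L([cr(600,165),cr(665,195),cr(640,102)],60),L([cr(600,165),cr(665,195)],57))
im=cv2.imread('pics/top1.png')
a=cv2.resize(im[180:216,355:391],(400,400),interpolation=2)
im=cv2.imread('pics/scene1.png')[215:260,330:390]
b=cv2.resize(im,(400,300),interpolation=2)
can=np.zeros((400,800,3),np.uint8);can[:,:400]=a;can[:300,400:]=b;cv2.imwrite('pics/slot.png',can)
```

```text
4.6167 [ 615.21531643 -279.06852287  148.62947159] [ 2.80958012e-01 -3.12704458e+00 -2.18798172e-03] [-0.19093673  0.76616191 -2.1496364 ] 11.438582617211187
4.6667 [ 614.85283287 -278.85123216  147.869588  ] [ 0.28081794 -3.12593759 -0.00349092] [-0.02547288  0.69427567 -1.2488747 ] 11.497423393656554
4.7167 [ 614.81231575 -278.81592088  147.65242874] [ 0.28069246 -3.12570624 -0.00389566] [ 0.47134075  0.92458474 -1.29546882] 11.37011002273015
end corners z35 [[35.1, -11.3], [34.1, 13.1]]
inner edge z60 [[10.6, -13.3], [12.1, 12.3], [-16.4, -7.9]] [[10.0, -13.1], [11.4, 12.6]]
```

View pics/slot.png

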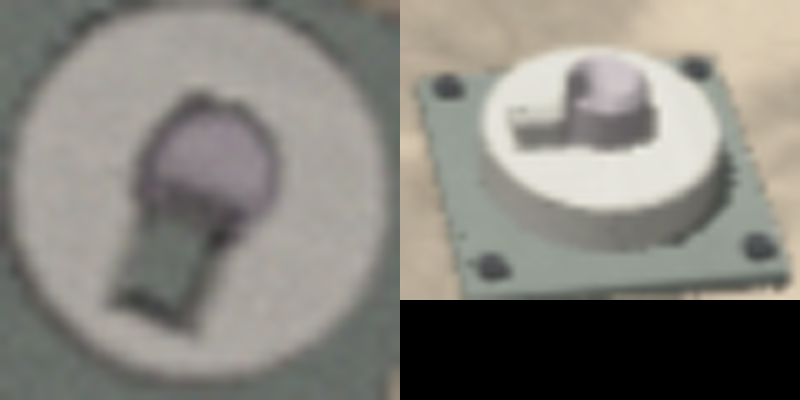

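Run:
```python
from h import *
th=np.radians(158.5);ex=np.array([np.cos(th),np.sin(th)]);ey=np.array([-ex[1],ex[0]])
for n in('top','scene'):
    k=cam(n);im=cv2.imread(f'pics/{n}1.png').astype(np.float32)
    for z in (60,35):
        xs=np.arange(-20,44,2.);X=np.array([[*(np.array([559.7,-47.6])+ex*x),z] for x in xs])
        v=sum(np.array([im_[0] for im_ in [cv2.remap(im,(p:=proj(k,X+np.r_[ey*o,0]).astype(np.float32))[:,0][None],p[:,1][None],1)]]) for o in(-3,0,3))[0]/3
        print(n,z,[(int(x),int(a[1]),int(a[2]-a[1])) for x,a in zip(xs,v)])
# predicted shift in x of floor vs top
k=cam('top');print([np.round(onz(k,proj(k,[*(np.array([559.7,-47.6])+ex*x),z]),60)[0,:2]@ex-np.array([559.7,-47.6])@ex,1) for x,z in((0,60),(0,35),(0,10))])
```

```text
File "<stdin>", line 7
SyntaxError: assignment expression cannot be used in a comprehension iterable expression
```

Run:
```python
from h import *
th=np.radians(158.5);ex=np.array([np.cos(th),np.sin(th)]);ey=np.array([-ex[1],ex[0]]);o=np.array([559.7,-47.6])
for n in('top','scene'):
    k=cam(n);im=cv2.imread(f'pics/{n}1.png').astype(np.float32)
    for z in (60,35):
        xs=np.arange(-20,44,2.); v=0
        for w in(-3,0,3):
            p=proj(k,np.c_[o+np.outer(xs,ex)+ey*w,np.full(len(xs),z)]).astype(np.float32)
            v=v+cv2.remap(im,p[None,:,0],p[None,:,1],1)[0]/3
        print(n,z,' '.join(f'{int(x)}:{int(a[1])},{int(a[2]-a[1])}' for x,a in zip(xs,v)))
    if n=='top':print([float(onz(k,proj(k,[*o,z])[0],60)[0,:2]@ex-o@ex) for z in(60,35,10)])
```

```text
top 60 -20:163,4 -18:140,3 -16:111,3 -14:111,5 -12:122,8 -10:133,8 -8:136,9 -6:137,8 -4:138,7 -2:136,8 0:134,8 2:128,9 4:118,8 6:101,6 8:87,4 10:81,4 12:83,3 14:87,2 16:94,0 18:101,-2 20:106,-3 22:108,-4 24:106,-4 26:105,-4 28:107,-4 30:107,-5 32:104,-4 34:95,-2 36:81,-2 38:79,0 40:102,3 42:138,4
top 35 -20:109,5 -18:120,7 -16:131,8 -14:135,9 -12:138,8 -10:138,8 -8:135,9 -6:134,8 -4:129,8 -2:121,8 0:105,7 2:89,5 4:82,3 6:82,3 8:87,2 10:93,0 12:103,-3 14:107,-2 16:110,-4 18:108,-4 20:108,-3 22:109,-4 24:110,-5 26:109,-5 28:104,-3 30:88,-2 32:76,-1 34:85,1 36:118,4 38:148,5 40:162,4 42:166,4
[0.0, 5.577671301017517, 10.904644351970887]
scene 60 -20:226,1 -18:226,1 -16:221,1 -14:203,2 -12:185,4 -10:186,7 -8:192,8 -6:196,8 -4:197,9 -2:197,9 0:197,9 2:194,8 4:187,8 6:176,7 8:156,6 10:132,5 12:114,4 14:110,3 16:123,3 18:161,3 20:204,2 22:222,0 24:225,0 26:225,1 28:226,0 30:226,0 32:225,1 34:225,1 36:225,1 38:224,1 40:223,1 42:219,1
scene 35 -20:155,1 -18:120,1 -16:102,2 -14:96,3 -12:96,3 -10:97,3 -8:98,4 -6:101,4 -4:105,4 -2:107,4 0:109,4 2:112,4 4:115,5 6:118,5 8:121,5 10:122,5 12:120,4 14:113,4 16:110,4 18:112,3 20:121,2 22:128,1 24:130,1 26:130,1 28:129,1 30:128,1 32:130,1 34:133,1 36:146,2 38:176,2 40:207,2 42:222,1
```

Slot in the stand frame: inner end about 4.5–5, outer about 31–32 with the mouth at 36, so the centre is x≈18. That puts the slot at world (543,−41).

>>> {"op": "jog_arm", "data": {"steps": [[-1.2,4,0,0,0,-0.1,0.5],[-2.4,8,0,0,0,-0.2,0.5],[-3.6,12,0,0,0,-0.3,0.5],[-4.8,16,0,0,0,-0.4,0.5],[-6,20,0,0,0,-0.5,0.5],[-6.8,22.6,0,0,0,-0.555,0.5],[-7.2,23.8,0,0,0,-0.555,0.5],[-7.2,23.8,0,0,0,-0.555,0.5]]}}

```text
t: 5.53
tool_pos: [542.8, -38.8, 149.5]
ee_rot: [-0.579, -3.086, -0.001]
contact_force: [0.4, -0.1, -1.7]
opening: 11.2
finger_force: 60.5
```

>>> {"op": "jog_arm", "data": {"steps": [[0,0,0,0,0,0,0.5],[0,0,-1,0,0,0,0.5],[0,0,-2,0,0,0,0.5],[0,0,-2,0,0,0,0.5],[0,0,-2,0,0,0,0.5]]}}

```text
t: 5.95
tool_pos: [543.1, -42.4, 128.1]
ee_rot: [-0.589, -3.082, -0.0]
contact_force: [0.0, -0.7, -1.0]
opening: 11.6
finger_force: 60.5
```

Run:
```python
from h import *
st=arm.sense();print(st['t'],st['tool_pos'],st['ee_rot'],st['contact_force'],st['opening'])
c=cam('scene');t=cam('top')
a=c['image'][185:275,310:400,::-1];d=t['image'][155:235,330:410,::-1]
cv2.imwrite('pics/k2.png',np.hstack([cv2.resize(q,(400,400),interpolation=2) for q in(a,d)]))
st=arm.sense();print(st['t'],st['tool_pos'],st['ee_rot'],st['contact_force'],st['opening'])
```

```text
5.95 [543.09998576 -42.41927333 128.13329847] [-5.88602149e-01 -3.08232350e+00 -9.03976313e-05] [ 0.04003981 -0.74943875 -1.03248134] 11.609170550575882
6.05 [544.13142827 -42.30730804 129.50136144] [-5.88375557e-01 -3.08524750e+00  1.16276123e-05] [-0.31734718  1.01027079 -0.2304926 ] 11.398077362526562
```

View pics/k2.png

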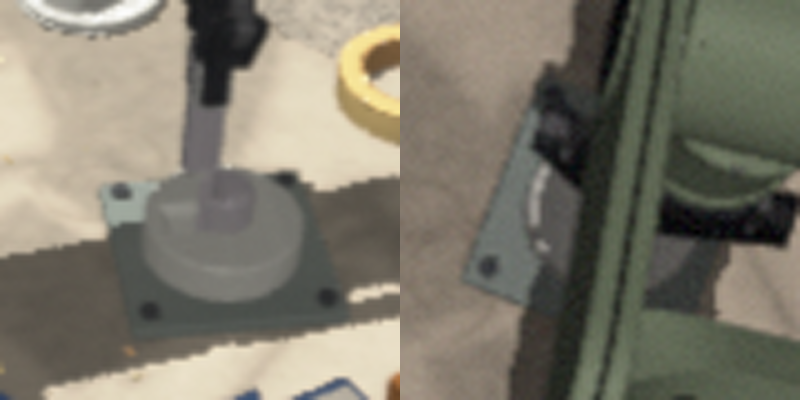

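The key hangs over the slot, yaw 68.4° as wanted. The scene crop shows it spanning columns 183–225 just above the shaft. I'll hold that against the prediction.

Run:
```python
from h import *
th=np.radians(158.5);ex=np.array([np.cos(th),np.sin(th)]);ey=np.array([-ex[1],ex[0]])
c=cam('scene');st=arm.sense();z=st['tool_pos'][2]-51.5
print(st['tool_pos'])
for C in((544,-42),(542.5,-40.7)):
    C=np.array(C);print(C,[np.round(proj(c,[*(C+a*ex+b*ey),zz])[0],1).tolist() for zz in(z,z+20) for a,b in((11,6),(11,-6),(-11,-6),(-11,6))])
g=cv2.cvtColor(c['image'],cv2.COLOR_RGB2HSV)
y=218
for y in(212,216,220):print(y,[(x,*map(int,c['image'][y,x])) for x in range(348,364)])
print([(y,*map(int,c['image'][y,356])) for y in range(214,230)])
```

```text
[544.36044365 -42.18442438 129.91319771]
[544 -42] [[351.9, 223.3], [351.0, 220.3], [359.3, 219.7], [360.2, 222.7], [352.4, 217.3], [351.5, 214.4], [359.9, 213.8], [360.8, 216.8]]
[542.5 -40.7] [[351.1, 223.2], [350.2, 220.2], [358.5, 219.6], [359.4, 222.6], [351.6, 217.2], [350.8, 214.2], [359.1, 213.7], [360.1, 216.7]]
212 [(348, 188, 175, 157), (349, 189, 176, 156), (350, 188, 175, 155), (351, 164, 154, 138), (352, 106, 101, 99), (353, 108, 103, 104), (354, 110, 105, 107), (355, 109, 106, 108), (356, 109, 105, 106), (357, 110, 106, 106), (358, 109, 105, 106), (359, 111, 107, 108), (360, 135, 128, 121), (361, 174, 162, 145), (362, 191, 178, 158), (363, 191, 179, 157)]
216 [(348, 191, 179, 158), (349, 188, 176, 155), (350, 177, 166, 148), (351, 141, 134, 123), (352, 105, 100, 101), (353, 109, 104, 106), (354, 111, 106, 107), (355, 110, 105, 107), (356, 109, 104, 106), (357, 109, 105, 107), (358, 109, 104, 106), (359, 117, 113, 111), (360, 152, 143, 132), (361, 188, 175, 156), (362, 193, 180, 159), (363, 195, 182, 161)]
220 [(348, 194, 180, 159), (349, 195, 181, 160), (350, 174, 162, 144), (351, 124, 117, 112), (352, 108, 104, 105), (353, 109, 105, 106), (354, 110, 105, 106), (355, 110, 105, 107), (356, 108, 104, 106), (357, 109, 104, 105), (358, 110, 106, 105), (359, 135, 128, 121), (360, 177, 165, 149), (361, 196, 182, 162), (362, 201, 188, 166), (363, 205, 193, 169)]
[(214, 109, 104, 105), (215, 109, 105, 107), (216, 109, 104, 106), (217, 108, 104, 105), (218, 109, 105, 106), (219, 109, 105, 107), (220, 108, 104, 106), (221, 108, 104, 105), (222, 109, 104, 105), (223, 109, 105, 104), (224, 117, 113, 111), (225, 115, 110, 111), (226, 111, 106, 107), (227, 110, 105, 106), (228, 111, 106, 107), (229, 111, 107, 107)]
```

>>> {"op": "jog_arm", "data": {"steps": [[-0.1,0.05,0,0,0,0,0.5],[-0.1,0.05,-0.8,0,0,0,0.5],[-0.1,0.05,-1.6,0,0,0,0.5],[-0.1,0.05,-2.2,0,0,0,0.5],[-0.1,0.05,-2.8,0,0,0,0.5],[-0.1,0.05,-3.4,0,0,0,0.5],[-0.1,0.05,-3.4,0,0,0,0.5]]}}

```text
t: 6.68
tool_pos: [541.7, -40.7, 94.0]
ee_rot: [-0.586, -3.083, -0.0]
contact_force: [-0.3, 0.4, -1.7]
opening: 11.4
finger_force: 60.5
```

>>> {"op": "jog_arm", "data": {"steps": [[0,0,-0.5,0,0,0,0.5],[0,0,-1,0,0,0,0.5],[0,0,-1.4,0,0,0,0.5],[0,0,-1.8,0,0,0,0.5],[0,0,-1.8,0,0,0,0.5]]}}

```text
t: 7.1
tool_pos: [542.4, -40.9, 77.0]
ee_rot: [-0.586, -3.085, -0.0]
contact_force: [0.3, 0.3, -1.3]
opening: 11.3
finger_force: 60.5
```

>>> {"op": "jog_arm", "data": {"steps": [[0,0,-0.4,0,0,0,0.5],[0,0,-0.8,0,0,0,0.5],[0,0,-1.1,0,0,0,0.5],[0,0,-1.3,0,0,0,0.5],[0,0,-1.3,0,0,0,0.5],[0,0,-1.3,0,0,0,0.5]]}}

```text
t: 7.6
tool_pos: [543.0, -41.1, 64.8]
ee_rot: [-0.587, -3.086, -0.0]
contact_force: [-0.9, 0.6, -1.6]
opening: 11.6
finger_force: 60.5
```

>>> {"op": "jog_arm", "data": {"steps": [[0,0,-0.1,0,0,0,0.5],[0,0,-0.2,0,0,0,0.5],[0,0,-0.2,0,0,0,0.5]]}}

```text
t: 7.85
tool_pos: [543.4, -41.2, 63.2]
ee_rot: [0.587, 3.086, -0.0]
contact_force: [-0.1, -1.5, -0.6]
opening: 11.3
finger_force: 60.8
```

>>> {"op": "jog_arm", "data": {"steps": [[0,0,-0.1,0,0,0,0.5],[0,0,-0.2,0,0,0,0.5],[0,0,-0.2,0,0,0,0.5],[0,0,-0.2,0,0,0,0.5]]}}

```text
t: 8.18
tool_pos: [543.6, -41.2, 63.1]
ee_rot: [0.586, 3.086, -0.0]
contact_force: [-4.4, 0.8, 10.9]
opening: 11.3
finger_force: 62.6
```

Upward contact of 11 N at the expected height, so the key is on the bottom. I'll open and raise the arm.

>>> {"op": "jog_arm", "data": {"steps": [[0,0,0.1,0,0,0,3],[0,0,0.1,0,0,0,3],[0,0,0.1,0,0,0,3],[0,0,0.1,0,0,0,3],[0,0,2,0,0,0,3],[0,0,5,0,0,0,3],[0,0,9,0,0,0,3],[0,0,13,0,0,0,3]]}}

```text
t: 8.85
tool_pos: [541.7, -40.8, 190.8]
ee_rot: [-0.586, -3.082, -0.0]
contact_force: [1.1, -0.6, 0.4]
opening: 29.8
finger_force: 0.0
```

>>> {"op": "jog_arm", "data": {"steps": [[-0.9,4,0,0,0,0.1,8.5],[-1.8,8,0,0,0,0.2,8.5],[-2.7,12,-1,0,0,0.3,8.5],[-3.6,16,-2,0,0,0.42,8.5],[-4.5,20,-3,0,0,0.42,8.5],[-5.4,24,-5,0,0,0.42,8.5],[-6.1,27.4,-7,0,0,0.42,8.5],[-6.1,27.4,-7,0,0,0.42,8.5]]}}

```text
t: 9.52
tool_pos: [477.3, 237.1, 117.0]
ee_rot: [0.078, -3.133, -0.001]
contact_force: [-0.1, 0.1, -0.8]
opening: 85.1
finger_force: 0.0
```

Run:
```python
from h import *
st=arm.sense();print(st['t'],st['tool_pos'],st['ee_rot'],st['joints'])
c=cam('scene');t=cam('top');save(c,'s2.png')
a=c['image'][140:270,260:400,::-1];d=t['image'][150:290,240:410,::-1]
cv2.imwrite('pics/p2.png',np.hstack([cv2.resize(q,(400,380),interpolation=2) for q in(a,d)]))
st=arm.sense();print(st['t'],st['tool_pos'],st['ee_rot'])
th=np.radians(158.5);ex=np.array([np.cos(th),np.sin(th)]);ey=np.array([-ex[1],ex[0]])
C=np.array([543,-41]);print([np.round(proj(c,[*(C+a*ex+b*ey),100])[0],1).tolist() for a,b in((11,6),(11,-6),(-11,-6),(-11,6))])
```

```text
9.5167 [477.29577923 237.12146033 116.9853389 ] [ 7.77625251e-02 -3.13297103e+00 -9.74615559e-04] [ 0.29703459  0.24682029  1.7470814   0.00290533  1.15489993 -1.32457631]
9.6167 [480.24047183 233.86491848 119.27851434] [ 7.51729564e-02 -3.13718092e+00  2.11490746e-03]
[[351.9, 216.8], [351.0, 213.8], [359.4, 213.2], [360.4, 216.2]]
```

View pics/p2.png

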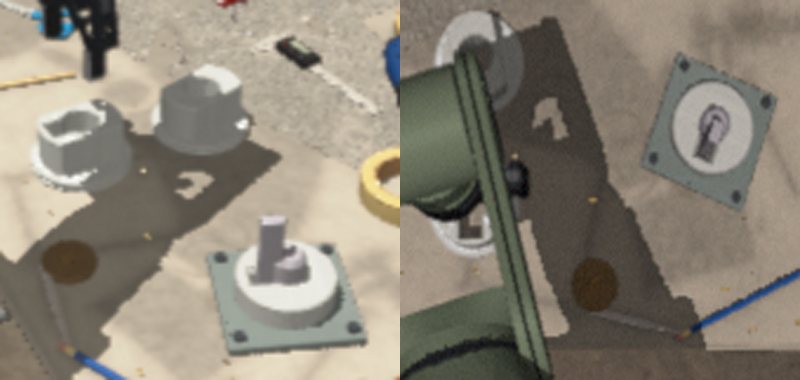

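The key stands in the slot, with its top at scene (355,214) against (355.7,215) predicted at z=100, so it is seated. The gripper is over the keyed pulley; I'll descend now.

>>> {"op": "jog_arm", "data": {"steps": [[0,-0.05,-2.5,0,0,0,8.5],[0,-0.05,-5,0,0,0,8.5],[0,-0.05,-7.5,0,0,0,8.5],[0,-0.05,-9,0,0,0,8.5],[0,-0.05,-10,0,0,0,8.5],[0,-0.05,-10,0,0,0,8.5],[0,-0.05,-10,0,0,0,8.5]]}}

```text
t: 10.2
tool_pos: [483.1, 231.6, 21.5]
ee_rot: [-0.067, 3.14, -0.0]
contact_force: [0.9, 0.9, 0.2]
opening: 84.9
finger_force: 0.0
```

>>> {"op": "jog_arm", "data": {"steps": [[0,0,0,0,0,0,4.5],[0,0,0,0,0,0,4.5],[0,0,0,0,0,0,4.5],[0,0,0,0,0,0,4.5],[0,0,0,0,0,0,4.5],[0,0,0,0,0,0,4.5],[0,0,0,0,0,0,4.5]]}}

```text
t: 10.78
tool_pos: [483.8, 232.9, 23.0]
ee_rot: [-0.069, 3.137, 0.001]
contact_force: [0.3, -0.2, 6.1]
opening: 55.3
finger_force: 64.6
```

>>> {"op": "jog_arm", "data": {"steps": [[0,0,1,0,0,0,4.5],[0,0,3,0,0,0,4.5],[0,0,6,0,0,0,4.5],[0,0,9,0,0,0,4.5],[0,0,12,0,0,0,4.5],[0,0,13,0,0,0,4.5],[0,0,13,0,0,0,4.5],[0,0,13,0,0,0,4.5]]}}

```text
t: 11.45
tool_pos: [481.5, 232.3, 150.4]
ee_rot: [0.07, -3.14, 0.0]
contact_force: [1.0, -0.5, -4.9]
opening: 55.0
finger_force: 64.8
```

Run:
```python
from h import *
for i in range(4):
    st=arm.sense();cam('top')
    print(st['tool_pos'],st['ee_rot'],st['contact_force'],st['wrist_torque'],st['opening'])
```

```text
[481.47782542 232.27717245 150.41612117] [ 6.96683041e-02 -3.14016763e+00  3.39006623e-04] [ 0.95870429 -0.52573661 -4.8760717 ] [-0.04490722  0.01881149  0.00058152] 54.95752818041917
[480.41548865 231.91789426 148.99057973] [ 6.94670296e-02 -3.13710086e+00  1.64945212e-03] [-1.44654324  0.23192464 -5.14262002] [ 0.02367106 -0.02193744 -0.01667527] 55.05173224856817
[479.94194601 231.76144014 148.27714372] [ 6.93469378e-02 -3.13556560e+00  2.28172183e-03] [-0.44927757  0.05179044 -4.72643416] [ 0.01457628  0.02780197 -0.0172281 ] 54.89170786753676
[479.90701021 231.73480638 148.05907215] [ 6.92465309e-02 -3.13519880e+00  2.43075101e-03] [-0.31095688 -0.39740393 -3.50315495] [-0.0128777  -0.03842856  0.01516388] 54.93561548066465
```

>>> {"op": "jog_arm", "data": {"steps": [[1.1,-4,0,0,0,-0.07,4.5],[2.2,-8,0,0,0,-0.14,4.5],[3.3,-12,0,0,0,-0.21,4.5],[4.4,-16,0,0,0,-0.28,4.5],[5.6,-20,0,0,0,-0.35,4.5],[6.7,-24,0,0,0,-0.42,4.5],[7.5,-26.8,0,0,0,-0.42,4.5],[8,-27.9,0,0,0,-0.42,4.5]]}}

```text
t: 12.32
tool_pos: [562.1, -51.1, 149.4]
ee_rot: [-0.593, -3.083, 0.003]
contact_force: [-0.2, 0.6, -4.8]
opening: 55.2
finger_force: 65.5
```

>>> {"op": "jog_arm", "data": {"steps": [[0,0,-0.5,0,0,0,4.5],[0,0,-1,0,0,0,4.5],[0,0,-1,0,0,0,4.5],[0,0,-1,0,0,0,4.5]]}}

```text
t: 12.65
tool_pos: [560.5, -44.7, 139.3]
ee_rot: [-0.583, -3.083, -0.001]
contact_force: [0.6, 0.4, -3.5]
opening: 55.1
finger_force: 65.5
```

Run:
```python
from h import *
st=arm.sense();print(st['t'],st['tool_pos'],st['ee_rot'])
c=cam('scene');t=cam('top')
a=c['image'][165:265,300:420,::-1];d=t['image'][140:240,310:430,::-1]
cv2.imwrite('pics/p3.png',np.hstack([cv2.resize(q,(400,333),interpolation=2) for q in(a,d)]))
st=arm.sense();print(st['t'],st['tool_pos'],st['ee_rot'])
th=np.radians(158.5);ex=np.array([np.cos(th),np.sin(th)]);ey=np.array([-ex[1],ex[0]])
T=np.array(st['tool_pos'][:2]);z=st['tool_pos'][2]-20
an=np.radians(np.arange(0,360,2));P=proj(c,np.c_[T+55*np.c_[np.cos(an),np.sin(an)],np.full(180,z)])
print('disc bottom pred L,R,B',P[P[:,0].argmin()],P[P[:,0].argmax()],P[P[:,1].argmax()])
P=proj(c,np.c_[T+55*np.c_[np.cos(an),np.sin(an)],np.full(180,z+12)]);print('disc top',P[P[:,0].argmin()],P[P[:,0].argmax()],P[P[:,1].argmax()])
b=proj(c,[[*(T+np.array([x,y])@np.array([ex,ey])),z+54] for x,y in((36.5,28),(36.5,-28),(-36.5,28),(-36.5,-28),(38,13),(38,-13))]);print('boss corners/keyway',b.round(1).tolist())
```

```text
12.65 [560.50864961 -44.69152904 139.30605848] [-5.83116228e-01 -3.08300150e+00 -1.02544687e-03]
12.75 [561.56601583 -45.02649627 140.57438092] [-5.83278030e-01 -3.08587646e+00 -4.08350859e-04]
disc bottom pred L,R,B [341.6766249 206.4227268] [384.98248031 209.57236447] [365.51690275 221.62616547]
disc top [341.93468491 202.7209618 ] [385.54567932 205.86927241] [365.96013077 217.86645185]
boss corners/keyway [[352.8, 198.2], [348.5, 184.7], [382.4, 196.4], [376.9, 183.1], [351.0, 194.5], [349.0, 188.3]]
```

View pics/p3.png

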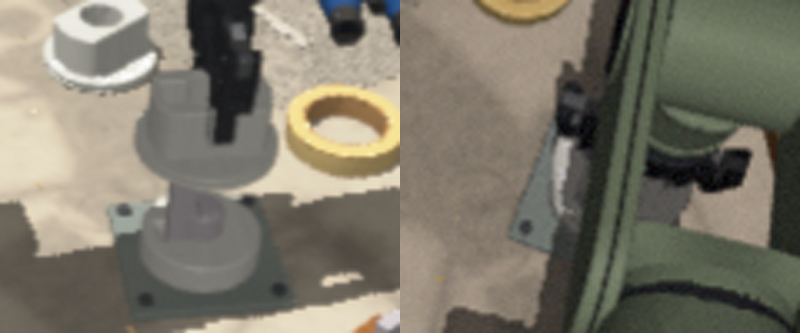

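The pulley hangs over the key; in the scene crop the disc spans 135–277, a little left of the prediction. I'll measure the disc and the collar edges in the same camera.

Run:
```python
from h import *
st=arm.sense();T=np.array(st['tool_pos']);print(T)
c=cam('scene');im=c['image'].astype(np.float32).sum(2)/3
im0=cv2.imread('pics/scene1.png').astype(np.float32).sum(2)/3
th=np.radians(158.5);ex=np.array([np.cos(th),np.sin(th)]);ey=np.array([-ex[1],ex[0]])
def edge(im,C,r,z,angs,nm):
    # radial position of strongest edge along world radius
    rr=np.arange(r-9,r+9,.5)
    out=[]
    for a in angs:
        d=np.array([np.cos(a),np.sin(a)]);p=proj(c,np.c_[C+np.outer(rr,d),np.full(len(rr),z)]).astype(np.float32)
        v=cv2.GaussianBlur(cv2.remap(im,p[None,:,0],p[None,:,1],1),(5,1),0)[0];g=np.abs(np.gradient(v));j=g.argmax();out.append((rr[j],round(float(g[j]),1)))
    A=np.array([[np.cos(a),np.sin(a)] for a in angs]);e=np.array([o[0] for o in out])-r
    print(nm,[(round(np.degrees(a)),o) for a,o in zip(angs,out)])
    return e
# image-left direction = -R[0] ; silhouettes
rt=np.degrees(np.arctan2(c['R'][0,1],c['R'][0,0]));print('right dir',rt)
L=np.radians(rt+180+np.array([-20,-10,0,10,20,30]));Rr=np.radians(rt+np.array([-30,-20,-10,0,10,20]))
e=edge(im0,np.array([559.7,-47.6]),48,35,L,'colL');f=edge(im0,np.array([559.7,-47.6]),48,35,Rr,'colR')
e=edge(im,T[:2]+3*ex,55,T[2]-20+8,L,'dL');f=edge(im,T[:2]+3*ex,55,T[2]-20+8,Rr,'dR')
```

```text
[561.56601583 -45.02649627 140.57438092]
right dir -28.854288054753862
colL [(131, (np.float64(49.5), 5.6)), (141, (np.float64(48.0), 6.4)), (151, (np.float64(48.0), 5.8)), (161, (np.float64(49.5), 7.4)), (171, (np.float64(49.0), 6.5)), (181, (np.float64(49.5), 6.7))]
colR [(-59, (np.float64(46.0), 10.9)), (-49, (np.float64(44.0), 10.0)), (-39, (np.float64(45.0), 8.4)), (-29, (np.float64(45.5), 7.0)), (-19, (np.float64(44.5), 6.1)), (-9, (np.float64(45.0), 5.8))]
dL [(131, (np.float64(55.5), 5.2)), (141, (np.float64(56.0), 6.9)), (151, (np.float64(55.5), 7.8)), (161, (np.float64(56.5), 7.5)), (171, (np.float64(60.0), 4.7)), (181, (np.float64(60.5), 5.0))]
dR [(-59, (np.float64(55.0), 8.9)), (-49, (np.float64(54.5), 10.0)), (-39, (np.float64(53.5), 8.6)), (-29, (np.float64(59.0), 7.1)), (-19, (np.float64(61.0), 8.8)), (-9, (np.float64(54.0), 8.6))]
```

>>> {"op": "jog_arm", "data": {"steps": [[0,-0.3,0,0,0,0,4.5],[0,-0.3,-1,0,0,0,4.5],[0,-0.3,-2,0,0,0,4.5],[0,-0.3,-3,0,0,0,4.5],[0,-0.3,-4,0,0,0,4.5],[0,-0.3,-4,0,0,0,4.5],[0,-0.3,-4,0,0,0,4.5]]}}

```text
t: 13.38
tool_pos: [560.8, -49.3, 99.3]
ee_rot: [-0.586, -3.083, -0.0]
contact_force: [0.1, 0.3, -3.1]
opening: 55.3
finger_force: 65.3
```

>>> {"op": "jog_arm", "data": {"steps": [[0,0.1,-0.6,0,0,0,4.5],[0,0.1,-1.2,0,0,0,4.5],[0,0.1,-1.8,0,0,0,4.5],[0,0.1,-2.4,0,0,0,4.5],[0,0.1,-2.9,0,0,0,4.5],[0,0.1,-2.9,0,0,0,4.5]]}}

```text
t: 13.88
tool_pos: [560.9, -48.3, 70.4]
ee_rot: [-0.586, -3.083, -0.0]
contact_force: [-0.5, 0.1, -3.9]
opening: 55.5
finger_force: 65.5
```

Bottom at about 49 mm and no contact, so the bore is over the shaft. Lowering the rest gently.

>>> {"op": "jog_arm", "data": {"steps": [[0,0,-0.4,0,0,0,4.5],[0,0,-0.7,0,0,0,4.5],[0,0,-0.9,0,0,0,4.5],[0,0,-1.1,0,0,0,4.5],[0,0,-1.1,0,0,0,4.5],[0,0,-1.1,0,0,0,4.5]]}}

```text
t: 14.38
tool_pos: [562.1, -48.6, 60.9]
ee_rot: [-0.587, -3.086, -0.0]
contact_force: [0.5, 0.2, -4.3]
opening: 54.7
finger_force: 65.5
```

>>> {"op": "jog_arm", "data": {"steps": [[0,0,-0.1,0,0,0,4.5],[0,0,-0.2,0,0,0,4.5],[0,0,-0.2,0,0,0,4.5]]}}

```text
t: 14.63
tool_pos: [562.1, -48.6, 58.9]
ee_rot: [-0.587, -3.086, 0.0]
contact_force: [-0.1, 0.5, -3.5]
opening: 55.1
finger_force: 65.5
```

>>> {"op": "jog_arm", "data": {"steps": [[0,0,-0.1,0,0,0,4.5],[0,0,-0.2,0,0,0,4.5],[0,0,-0.2,0,0,0,4.5],[0,0,-0.2,0,0,0,4.5]]}}

```text
t: 14.97
tool_pos: [562.3, -48.6, 58.0]
ee_rot: [0.587, 3.086, -0.0]
contact_force: [-3.8, 1.1, 5.3]
opening: 54.8
finger_force: 66.4
```

>>> {"op": "jog_arm", "data": {"steps": [[0,0,-0.1,0,0,0,4.5],[0,0,-0.15,0,0,0,4.5],[0,0,-0.15,0,0,0,4.5]]}}

```text
t: 15.22
tool_pos: [562.3, -48.6, 58.0]
ee_rot: [-0.586, -3.086, 0.0]
contact_force: [-8.1, 0.5, 14.3]
opening: 55.2
finger_force: 67.7
```

Contact at TCP 58, which is the 22–23 it was gripped at plus 35 for the seat, so the pulley is on the collar. I'll relieve the load, open and raise the arm.

>>> {"op": "jog_arm", "data": {"steps": [[0,0,0.2,0,0,0,4.5],[0,0,0.2,0,0,0,5.8],[0,0,0.2,0,0,0,8.4],[0,0,0.2,0,0,0,8.4],[0,0,0.2,0,0,0,8.4],[0,0,0.2,0,0,0,8.4],[0,0,2,0,0,0,8.4],[0,0,5,0,0,0,8.4]]}}

```text
t: 15.88
tool_pos: [558.6, -47.8, 101.9]
ee_rot: [-0.585, -3.077, -0.001]
contact_force: [-0.8, -0.4, -0.5]
opening: 83.8
finger_force: 0.0
```

>>> {"op": "jog_arm", "data": {"steps": [[0,0,4,0,0,0,8.4],[0,0,8,0,0,0,8.4],[0,0,12,0,0,0,8.4],[-1,4,12,0,0,0,8.4],[-2,8,12,0,0,0,8.4],[-4,16,12,0,0,0,8.4],[-6,20,12,0,0,0,8.4],[-8,28,12,0,0,0,8.4]]}}

```text
t: 16.55
tool_pos: [504.7, 152.3, 225.6]
ee_rot: [0.588, 3.086, 0.0]
contact_force: [1.5, -0.8, 0.2]
opening: 84.1
finger_force: 0.0
```

Run:
```python
from h import *
st=arm.sense();print(st['t'],st['tool_pos'],st['contact_force'])
c=cam('scene');t=cam('top')
a=c['image'][150:310,290:490,::-1];d=t['image'][140:260,310:460,::-1]
cv2.imwrite('pics/f.png',np.hstack([cv2.resize(q,(400,320),interpolation=2) for q in(a,d)]))
```

```text
16.55 [504.68064857 152.29017191 225.5600991 ] [ 1.4812835  -0.78064947  0.20953722]
```

View pics/f.png

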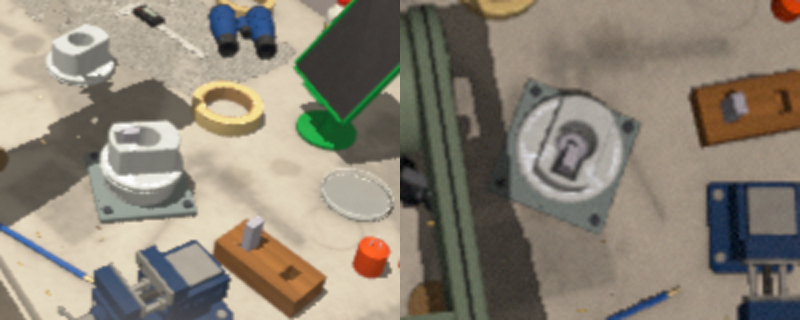

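The final crop shows the pulley flat on the collar with the key standing in its keyway. The short key is still in the rack and the plain pulley is where it was. Handing in.

```bash
python3 -c "
from station import arm
print(arm.close_job())"
```

```text
the job is handed in; nothing more can be done
None
```

The tall key stands on the bottom of the slot and the keyed pulley sits on the collar with its keyway over the key, released; I handed the job in at about 17 s and got no verdict back.

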